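Put mixed-up bench supplies back in their colour-coded dishes

ROBOT

A 7-joint arm with a two-finger parallel gripper is mounted at the origin on a cart in front of the work surface, level with it; the furniture and walls round the work are solid. World frame = base frame: x ahead of the robot, y to its left, z up, the work surface at z = 0. Lengths are in m, angles in rad, forces in N, time in s.
With the tool pointing down it reaches from about 0.4 to 0.85 m from the base axis. Payload 10.4 kg.
Tool frame: the origin (TCP) lies at the very end of the fingers, on their centre line; the grasp point (between the pads) lies 19 mm behind it; z points along the fingers, y is the line along which they close (so a half turn about z gives the same grasp; the last joint's range is limited). The gripper opens to 85 mm and grips with 20 to 120 N. Pads are 22 mm wide; open, the fingers measure 114 mm over their backs; the gripper's body (76 mm by 85 mm) begins 54 mm behind the grasp point. The pads swing forward as they close: fully open they stand 13 mm farther back than shut.
Start: joints at [1.204, 0.332, -0.065, 1.46, 0.022, 1.35, -0.088], TCP at [0.211, -0.588, 0.231] pointing down, gripper open.
Joint ranges: [-2.6, 2.6], [-0.5, 2.12], [-1.47, 1.34], [0.16, 2.42], [-1.27, 4.41], [0.06, 2.06], [-2.6, 2.6]. Speed limits (rad/s): [2.22, 2.22, 2.79, 2.79, 3.14, 3.14, 3.14].

INTERFACE

Orientations are given as a 3x3 rotation matrix whose columns are the frame's x, y, z axes.
In Python, from cell import arm, optics gives the robot as it stands.
- The arm moves only by the tool move_arm, never from a script. Its argument "commands" is a list of rows, each an object of numbers: "tx", "ty", "tz": the shift along the world's x, y, z in cm; "yaw": the turn about the world's z in degrees. In form: [{"tx": .., "ty": .., "tz": .., "yaw": ..}, ...]. A call has 1 to 10 rows; each row shifts and turns the commanded pose from where the row before left it; what a row does not reach is not made up. A row lasts 1/8 s, in which the tool goes at most 62.5 mm and 10.7 degrees, less where a joint would pass 70% of its speed; a pose out of reach is approached as far as the arm can. A call with a gripper value outside its range is refused whole. "grip" is the opening, from 0 (shut) to 1 (fully open), set as the call begins (left out, the last holds). The fingers move at their own pace and stop on an object; "force" is the grip in N (left out, the last holds). Time passes only in rows, so rows that do not move let the fingers close. It gives the time, the measured TCP pose, the force, the opening and the grip force at its end, in the units of the state.
- arm.read_state(): the state, without advancing time (a new reading comes with each control period).
- optics.get_image(name): name is "scene" or "top"; returns a dict with "color" (400x640x3 uint8, red, green, blue), "intrinsics" (3x3 intrinsics, pixels), "position" and "attitude" of the camera in the world. Camera axes: x right, y down, z forward; pixel columns grow to the right and rows downward; lengths in m; the calibration is good to about 2 mm. A picture is of the moment at which its call begins. There is no depth.
- arm.job_done(): hands the job in; it is judged then, once.
The state is a dict: "t": time; "qpos": joint angles; "qvel": joint speeds; "tau": joint torques, N m; "tool_pos": TCP position; "eef_rot": TCP orientation; "force": force on the tool from outside, world axes, zero at the start; "ft_torque": the same for the moment, N m; "opening": finger opening in m; "grip_force": force on a finger pad.
Only numpy, scipy, OpenCV 4.12 (cv2) and the standard library are available. Lean on these libraries where they do the work, as an engineer would, in place of code of your own. Each camera call takes 0.05 s, during which the arm holds its last target. There are 200 camera calls.

TASK

The supplies of this bench have been put back wrongly. See to it that each stands upright in the middle of its own dish: the green oil bottle in the green dish, the white nut in the white dish, the red cap in the red dish and the steel sleeve, now standing on the bench, in the blue dish. A dish holds only one thing, so use the empty blue dish or a bare spot of the bench to park something on the way; never lay the oil bottle over, and leave the red hex-key holder and the small white dropper bottle where they are.

Things in the scene. Friction and masses are not known exactly. Their poses are not given: they have to be found in the camera images.
- oil_bottle: Loose pale-green oil bottle with a dark green cap and thin spout, round, 38 mm in diameter and 89 mm tall with the spout; the round body is straight from 3 mm to about 40 mm above its bottom: grip it there. Origin at the centre of its underside, z up along its axis. It starts in another thing's dish.
- white_nut: Loose white plastic union nut, about 51 x 55 mm (x, y) and 36 mm tall, with a hole through it; grip it round the outside across x. Origin at the centre of its underside, z up. It starts in another thing's dish.
- red_cap: Loose red cap, a flange 31 mm in diameter with a narrower round collar on top, 15 mm tall in all. Origin at the centre of its underside (the flange side), z up. It starts in a dish, which may already be its own.
- sleeve: Loose light-grey turned steel sleeve, a tube 25 mm in diameter and 30 mm tall, standing on the bench by itself at the start. Origin at the centre of its underside, z up.
- dish_green: Green round dish fixed to the bench, 92 mm in outer diameter, with a flush dark rubber disc 62 mm in diameter in its middle (all four dishes have one); flat floor 80 mm in diameter lying 4 mm above the bench, low rim whose top is 9 mm above the bench. Origin at its centre at bench level, z up. Home of the oil bottle.
- dish_white: White round dish fixed to the bench, otherwise like the green one. Home of the white nut.
- dish_red: Red round dish fixed to the bench, otherwise like the green one. Home of the red cap.
- dish_blue: Blue round dish fixed to the bench, otherwise like the green one. Empty at the start; home of the sleeve.
- hex_keys: Bystander, loose: folding hex-key set in a red holder, 27 x 100 x 20 mm, lying flat, long along its y. Origin at the centre of its underside. Leave it alone.
- nozzle: Bystander, loose: small white dropper bottle, 24 mm in diameter and 50 mm tall, standing among the dishes. Origin at the centre of its underside. Leave it alone.

How it is judged:
By the outcome, as a careful person would: the job done as asked, in the order asked, and still so for the second after the job is handed in, with the robot touching nothing.
It also fails if it takes over 128 s, if anything falls off the work surface, if the arm or the gripper's body presses on something with over 40 N, if the wrist force passes 120 N, or if a joint passes its speed limit or range.

## Working session

There is one attempt and no reset: what is moved stays moved. The work goes in short steps, Python scripts to look and compute and a tool call to move; the robot and the scene stay as the last step left them, time stands still between calls to the robot, and variables do not carry over. Pictures are saved under pics/ and viewed, at most 14 in all, crops included, and the job is handed in when it is done.

Besides the shell and the picture viewer there is one more tool, called after "Emit:" as name([rows], argument=value, ...), one row to a line, values as JSON. move_arm: Moves the arm, as the interface text tells. Its arguments: {"type":"object","properties":{"commands":{"type":"array","items":{"type":"object","properties":{"tx":{"type":"number"},"ty":{"type":"number"},"tz":{"type":"number"},"yaw":{"type":"number"}}}},"grip":{"type":"number"},"force":{"type":"number"}},"required":["commands"]}

```bash
ls; mkdir -p pics; cat > h.py <<'E'
import numpy as np, cv2
from cell import arm, optics
def snap(name, fn=None):
    d=optics.get_image(name)
    if fn: cv2.imwrite('pics/'+fn, d['color'][:,:,::-1])
    return d
def px2w(d,u,v,z):
    K=np.array(d['intrinsics']);R=np.array(d['attitude']);p=np.array(d['position'])
    r=R@np.linalg.inv(K)@np.array([u,v,1.]); return p+r*(z-p[2])/r[2]
def w2px(d,P):
    K=np.array(d['intrinsics']);R=np.array(d['attitude']);p=np.array(d['position'])
    c=K@(R.T@(np.array(P)-p)); return c[:2]/c[2]
E
python3 - <<'E'
from h import *
for n in('top','scene'):
    d=snap(n,n+'0.png'); print(n,d['position'],np.round(d['attitude'],3).tolist(),np.array(d['intrinsics']).tolist())
s=arm.read_state();print(s['t'],s['tool_pos'],np.round(s['eef_rot'],3).tolist(),s['opening'])
E
```

```text
pics
top [0.44282541 0.17268674 1.07483943] [[0.025, -0.997, 0.072], [-1.0, -0.025, -0.0], [0.002, -0.072, -0.997]] [[513.8795214904172, 0.0, 320.8626458150859], [0.0, 513.8795214904172, 203.32792721337188], [0.0, 0.0, 1.0]]
scene [-0.0394953   0.68456808  0.44337812] [[-0.667, -0.335, 0.666], [-0.745, 0.328, -0.581], [-0.023, -0.883, -0.468]] [[473.0025150225419, 0.0, 323.59681428709104], [0.0, 473.0025150225419, 199.31949345498327], [0.0, 0.0, 1.0]]
0.1 [ 0.21051722 -0.58813051  0.23058671] [[0.941, 0.337, -0.001], [0.337, -0.941, 0.001], [-0.0, -0.001, -1.0]] 0.08529808788340404
```

View pics/top0.png

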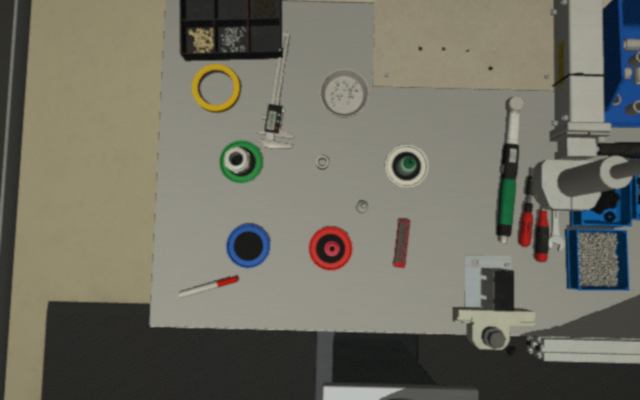

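View pics/scene0.png

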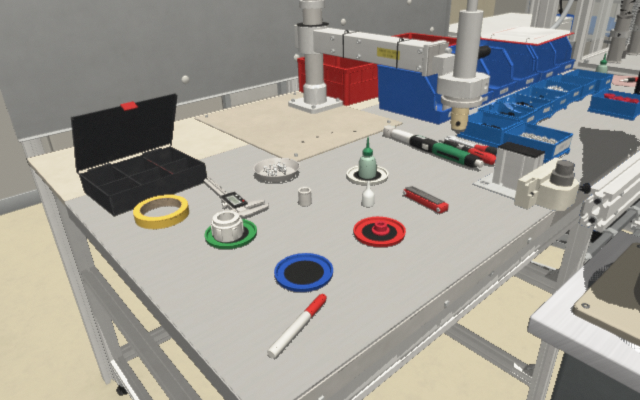

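Top view: the nut is in the green dish (241,160), the bottle in the white dish (406,165), the blue dish is empty (248,245), and the red cap is in the red dish (331,248). The sleeve is at (322,161) and the dropper at (362,206). The hex keys are at (401,243), and the calipers near (277,130). Next I measure.

```bash
python3 - <<'E'
from h import *
d=snap('top'); im=d['color'][:,:,::-1].copy(); hsv=cv2.cvtColor(im,cv2.COLOR_BGR2HSV)
def ell(mask,box,z,n):
    m=np.zeros(mask.shape,np.uint8);x0,y0,x1,y1=box;m[y0:y1,x0:x1]=mask[y0:y1,x0:x1]*255
    c=max(cv2.findContours(m,cv2.RETR_EXTERNAL,cv2.CHAIN_APPROX_NONE)[0],key=cv2.contourArea)
    (u,v),a,_=cv2.fitEllipse(cv2.convexHull(c)) ; print(n,round(u,1),round(v,1),np.round(a,1),np.round(px2w(d,u,v,z)*1000,1))
H,S,V=[hsv[:,:,i].astype(int) for i in range(3)]
sat=S>90
ell(sat&(H>40)&(H<90),(210,130,275,190),.009,'green')
ell(sat&(H>95)&(H<130),(215,215,280,275),.009,'blue')
R=sat&((H<12)|(H>168))
ell(R,(300,220,362,276),.009,'red')
ell(V>185,(376,138,436,195),.009,'white')
ell(R,(320,236,343,260),.005,'cap')
crops=[(205,125,275,195),(371,130,441,200),(296,213,366,283),(300,140,390,230)]
o=np.hstack([cv2.resize(im[b:e,a:c],(400,400),interpolation=cv2.INTER_CUBIC) for a,b,c,e in crops[:2]])
o2=np.hstack([cv2.resize(im[b:e,a:c],(400,400),interpolation=cv2.INTER_CUBIC) for a,b,c,e in crops[2:]])
cv2.imwrite('pics/c1.png',cv2.resize(np.vstack([o,o2]),(600,600)))
E
```

```text
green 240.7 161.3 [41.8 42.5] [603.7 342.3   9. ]
blue 247.8 245.5 [43.  44.1] [428.8 321.3   9. ]
red 330.1 248.0 [44.  44.6] [427.8 151.1   9. ]
white 404.4 174.6 [16.7 24.9] [ 5.843e+02 -5.000e-01  9.000e+00]
cap 331.5 248.2 [17.5 17.7] [427.4 148.    5. ]
```

View pics/c1.png

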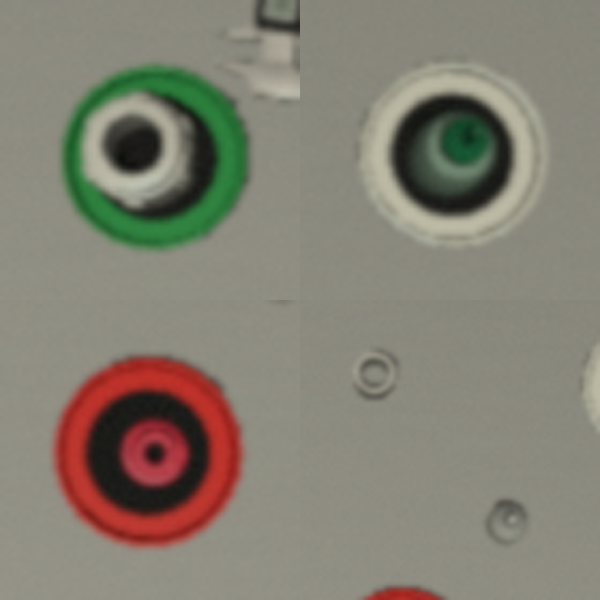

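The crop shows the nut slightly left in the green dish, the bottle near the middle of the white dish (white centre ≈ (406.9,165.9)), and the cap 3 mm off the red dish's middle, upright. I'll zoom both views for the nut's yaw, the bottle and the sleeve.

```bash
python3 - <<'E'
from h import *
t=snap('top'); s=snap('scene')
def crop(d,a,b,w,h,k):
    return cv2.resize(d['color'][b:b+h,a:a+w,::-1],(w*k,h*k),interpolation=cv2.INTER_CUBIC)
A=np.hstack([crop(t,221,141,40,40,7),crop(s,198,196,70,56,5)[:280]])
B=np.hstack([crop(s,340,130,56,56,5),crop(s,290,178,70,56,5)])
cv2.imwrite('pics/c2.png',np.vstack([A,B]))
for n,u,v in [('white',406.9,165.9)]: print(n,px2w(t,u,v,.009))
W=px2w(t,406.9,165.9,.009)
print('white dish centre in scene',w2px(s,[W[0],W[1],.009]),'green',w2px(s,[.6037,.3423,.009]),'blue',w2px(s,[.4288,.3213,.009]))
print('sleeve',px2w(t,300+375/3.333,140+(374-300)/3.333,.03), 'nozzle',px2w(t,300+(507-300)/3.333,140+(521-300)/3.333,.03))
E
```

```text
white [ 0.6028097  -0.00543112  0.009     ]
white dish centre in scene [367.57892657 173.02472148] green [230.36416953 231.35162598] blue [303.12588911 269.62546947]
sleeve [ 0.60759188 -0.01333343  0.03      ] nozzle [0.51435927 0.08830734 0.03      ]
```

View pics/c2.png

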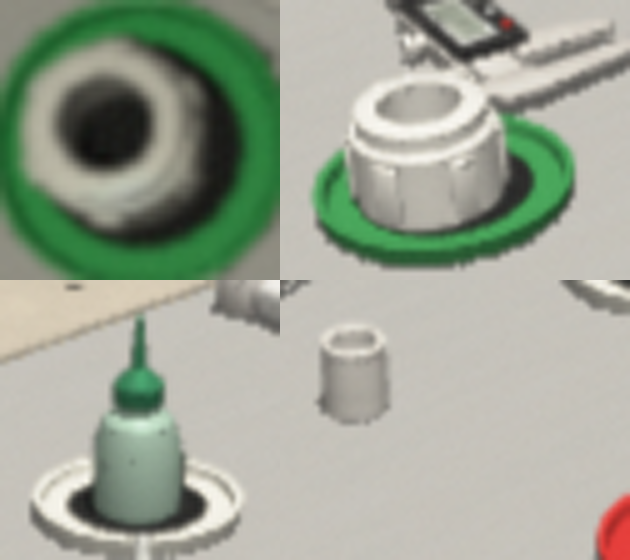

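Nut: hexagonal, with flats facing image left/right in the top view (i.e. ±world y). Its hole centre is at top px (236.0,158.4) and scene px (225.6,216.6). The bottle is on the white dish's axis (scene u 367.7).

```bash
python3 - <<'E'
from h import *
t=snap('top'); s=snap('scene')
p=lambda d,u,v,z:np.round(px2w(d,u,v,z)*1000,1)[:2]
print('nut',p(t,236.0,158.4,.040),p(s,225.6,216.6,.040))
print('bottle',p(t,409.5,162.2,.060),'cap v scene',p(s,340+138/5,130+(390-280)/5,.058), 'spout tip',p(s,340+139.5/5,130+(320-280)/5,.093))
print('sleeve',p(t,322.5,162.2,.030),p(s,290+(353-280)/5,178+(338-280)/5,.030))
print('nozzle',p(t,362.1,206.3,.03),'white',p(t,406.9,165.9,.009))
E
```

```text
nut [604.8 347.1] [605.3 346.7]
bottle [602.7  -2. ] cap v scene [604.   -5.3] spout tip [597.9   1.2]
sleeve [602.9 171.2] [604.8 170.6]
nozzle [514.4  88.3] white [602.8  -5.4]
```

Emit:
move_arm([
  {"tx": 4, "ty": 4},
  {"tx": 4, "ty": 4},
  {"tx": 4, "ty": 4},
  {"tx": 4, "ty": 4},
  {"tx": 2, "ty": 5},
  {"tx": 2, "ty": 5},
  {"ty": 5},
  {"ty": 5},
  {"ty": 5},
  {"ty": 5},
], grip=1, force=40)

```text
validation failed for argument at $.co...
```

```bash
python3 - <<'E'
from h import *
t=snap('top'); s=snap('scene')
for n,P in [('tcp',[.2105,-.588,.231]),('tcp+.3',[.21,-.588,.53])]: print(n,w2px(t,P),w2px(s,P))
# probe tip: scene (459,125), cylinder bottom; find z such that consistent w/ top ray
a=np.array(s['position']); 
for z in (.05,.1,.15,.2,.25,.3): 
    P=px2w(s,459,128,z); print(z,P.round(3),w2px(t,P).round(0))
for z in (0,.05,.1): print('vice',z,px2w(t,490,310,z).round(3),px2w(t,495,285,z).round(3))
E
```

```text
tcp [789.86670937 397.30772658] [693.51007654  52.10188209]
tcp+.3 [1055.97897972  486.60504066] [ 749.81628368 -116.08589015]
0.05 [ 0.566 -0.288  0.05 ] [551. 185.]
0.1 [ 0.489 -0.164  0.1  ] [498. 220.]
0.15 [ 0.412 -0.041  0.15 ] [438. 261.]
0.2 [0.335 0.083 0.2  ] [372. 306.]
0.25 [0.258 0.207 0.25 ] [295. 357.]
0.3 [0.181 0.33  0.3  ] [208. 417.]
vice 0 [ 0.308 -0.183  0.   ] [ 0.36  -0.193  0.   ]
vice 0.05 [ 0.314 -0.166  0.05 ] [ 0.364 -0.176  0.05 ]
vice 0.1 [ 0.321 -0.15   0.1  ] [ 0.367 -0.159  0.1  ]
```

The scene shows a fixed machine with a quill near (0.56,-0.29), which I'll pass on the base side at z≈0.26.

Emit:
move_arm([
  {"tx": 1.9, "ty": 3.9, "tz": 0.3, "yaw": 0},
  {"tx": 1.9, "ty": 3.9, "tz": 0.3, "yaw": 0},
  {"tx": 1.9, "ty": 3.9, "tz": 0.3, "yaw": 0},
  {"tx": 1.9, "ty": 3.9, "tz": 0.3, "yaw": 0},
  {"tx": 1.9, "ty": 3.9, "tz": 0.3, "yaw": 0},
  {"tx": 1.9, "ty": 3.9, "tz": 0.3, "yaw": 0},
  {"tx": 1.9, "ty": 3.9, "tz": 0.3, "yaw": 0},
  {"tx": 1.9, "ty": 3.9, "tz": 0.3, "yaw": 0},
  {"tx": 1.9, "ty": 3.9, "tz": 0.3, "yaw": 0},
  {"tx": 1.9, "ty": 3.9, "tz": 0.3, "yaw": 0},
], grip=1, force=40)

```text
t: 1.7
tool_pos: [0.4012, -0.1971, 0.2617]
eef_rot: [[0.941, 0.337, 0.001], [0.337, -0.941, -0.001], [0.0, 0.001, -1.0]]
force: [0.4, 0.2, 0.0]
opening: 0.085
grip_force: 0.0
```

Emit:
move_arm([
  {"tx": 2, "ty": 5.4, "tz": -0.5, "yaw": -2},
  {"tx": 2, "ty": 5.4, "tz": -0.5, "yaw": -2},
  {"tx": 2, "ty": 5.4, "tz": -0.5, "yaw": -2},
  {"tx": 2, "ty": 5.4, "tz": -0.5, "yaw": -2},
  {"tx": 2, "ty": 5.4, "tz": -0.5, "yaw": -2},
  {"tx": 2, "ty": 5.4, "tz": -0.5, "yaw": -2},
  {"tx": 2, "ty": 5.4, "tz": -0.5, "yaw": -2},
  {"tx": 2, "ty": 5.4, "tz": -0.5, "yaw": -2},
  {"tx": 2, "ty": 5.4, "tz": -0.5, "yaw": -2},
  {"tx": 2, "ty": 5.4, "tz": -0.5, "yaw": -1.7},
])

```text
t: 2.95
tool_pos: [0.6015, 0.3429, 0.2109]
eef_rot: [[1.0, -0.002, 0.0], [-0.002, -1.0, -0.0], [0.0, 0.0, -1.0]]
force: [0.4, 0.3, 1.2]
opening: 0.0854
grip_force: 0.0
```

```bash
python3 -c "
from h import *
s=arm.read_state();print(s['t'],s['tool_pos'],np.round(s['eef_rot'],3).tolist(),np.round(s['qpos'],2))"
```

```text
2.95 [0.60154803 0.34292866 0.21094809] [[1.0, -0.002, 0.0], [-0.002, -1.0, -0.0], [0.0, 0.0, -1.0]] [-0.1   0.6  -0.76  1.25  0.41  1.44 -2.39]
```

Emit:
move_arm([
  {"tx": 0.3, "ty": 0.4, "tz": -1, "yaw": 10},
  {"tx": 0, "ty": 0, "tz": -1, "yaw": 10},
  {"tx": 0, "ty": 0, "tz": -1, "yaw": 10},
  {"tx": 0, "ty": 0, "tz": -1, "yaw": 10},
  {"tx": 0, "ty": 0, "tz": -1, "yaw": 10},
  {"tx": 0, "ty": 0, "tz": -1, "yaw": 10},
  {"tx": 0, "ty": 0, "tz": 0, "yaw": 10},
  {"tx": 0, "ty": 0, "tz": 0, "yaw": 10},
  {"tx": 0, "ty": 0, "tz": 0, "yaw": 10},
  {"tx": 0, "ty": 0, "tz": 0, "yaw": 10},
])

```text
t: 4.2
tool_pos: [0.6039, 0.3453, 0.1512]
eef_rot: [[-0.179, 0.984, 0.0], [0.984, 0.179, -0.0], [-0.0, 0.0, -1.0]]
force: [-0.4, -0.5, -0.1]
opening: 0.0857
grip_force: 0.0
```

Emit:
move_arm([
  {"tx": 0, "ty": 0, "tz": 0, "yaw": 10},
  {"tx": 0, "ty": 0, "tz": 0, "yaw": 10},
  {"tx": 0, "ty": 0, "tz": 0, "yaw": 10},
  {"tx": 0, "ty": 0, "tz": 0, "yaw": 10},
  {"tx": 0, "ty": 0, "tz": 0, "yaw": 10},
  {"tx": 0, "ty": 0, "tz": 0, "yaw": 10},
  {"tx": 0, "ty": 0, "tz": 0, "yaw": 10},
  {"tx": 0, "ty": 0, "tz": 0, "yaw": 10},
  {"tx": 0, "ty": 0, "tz": 0, "yaw": 0},
])

```text
t: 5.32
tool_pos: [0.6038, 0.3453, 0.151]
eef_rot: [[-1.0, 0.002, -0.001], [0.002, 1.0, 0.0], [0.001, 0.0, -1.0]]
force: [0.2, -0.2, 0.5]
opening: 0.0855
grip_force: 0.0
```

```bash
python3 -c "
from h import *
s=arm.read_state();print(s['t'],s['tool_pos'],np.round(s['eef_rot'],3).tolist(),np.round(s['qpos'],2))
snap('scene','s1.png')"
```

```text
5.325 [0.60382963 0.34534899 0.15099342] [[-1.0, 0.002, -0.001], [0.002, 1.0, 0.0], [0.001, 0.0, -1.0]] [ 0.13  0.89 -1.26  1.3   0.83  1.51  0.53]
```

View pics/s1.png

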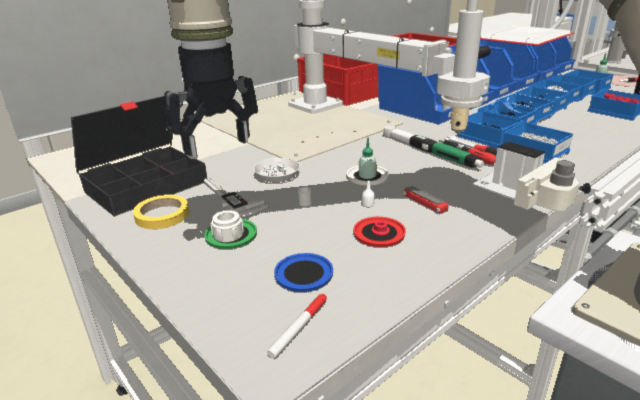

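The gripper hangs over the nut, and all objects are unmoved. I descend and grip.

Emit:
move_arm([
  {"tx": 0.1, "ty": 0.2, "tz": -3, "yaw": 0},
  {"tx": 0, "ty": 0, "tz": -3, "yaw": 0},
  {"tx": 0, "ty": 0, "tz": -3, "yaw": 0},
  {"tx": 0, "ty": 0, "tz": -2, "yaw": 0},
  {"tx": 0, "ty": 0, "tz": -1.6, "yaw": 0},
  {"tx": 0, "ty": 0, "tz": -0.8, "yaw": 0},
  {"tx": 0, "ty": 0, "tz": -0.8, "yaw": 0},
  {"tx": 0, "ty": 0, "tz": 0, "yaw": 0},
])

```text
t: 6.38
tool_pos: [0.6047, 0.3475, 0.0092]
eef_rot: [[-1.0, 0.0, -0.0], [0.0, 1.0, 0.0], [0.0, 0.0, -1.0]]
force: [0.1, -0.6, 1.0]
opening: 0.0854
grip_force: 0.0
```

Emit:
move_arm([
  {"tx": 0, "ty": 0, "tz": 0, "yaw": 0},
  {"tx": 0, "ty": 0, "tz": 0, "yaw": 0},
  {"tx": 0, "ty": 0, "tz": 0, "yaw": 0},
  {"tx": 0, "ty": 0, "tz": 0, "yaw": 0},
  {"tx": 0, "ty": 0, "tz": 0, "yaw": 0},
  {"tx": 0, "ty": 0, "tz": 0, "yaw": 0},
  {"tx": 0, "ty": 0, "tz": 0, "yaw": 0},
  {"tx": 0, "ty": 0, "tz": 0, "yaw": 0},
], grip=0.4, force=40)

```text
t: 7.38
tool_pos: [0.605, 0.3481, 0.0102]
eef_rot: [[-1.0, -0.0, 0.001], [-0.0, 1.0, 0.001], [-0.001, 0.001, -1.0]]
force: [-0.3, 1.1, 5.2]
opening: 0.0483
grip_force: 42.0
```

Emit:
move_arm([
  {"tx": 0, "ty": 0, "tz": 2, "yaw": 0},
  {"tx": 0, "ty": 0, "tz": 3, "yaw": 0},
  {"tx": -3, "ty": -0.4, "tz": 2, "yaw": 0},
  {"tx": -4, "ty": -0.6, "tz": 0, "yaw": 0},
  {"tx": -4, "ty": -0.6, "tz": 0, "yaw": 0},
  {"tx": -4, "ty": -0.6, "tz": 0, "yaw": 0},
  {"tx": -2.6, "ty": -0.5, "tz": -1, "yaw": 0},
  {"tx": 0, "ty": 0, "tz": 0, "yaw": 0},
])

```text
t: 8.38
tool_pos: [0.4271, 0.32, 0.0696]
eef_rot: [[-1.0, -0.002, 0.0], [-0.002, 1.0, -0.002], [-0.0, -0.002, -1.0]]
force: [-0.4, -0.4, -1.3]
opening: 0.0481
grip_force: 41.4
```

```bash
python3 -c "
from h import *
s=arm.read_state();print(s['t'],s['tool_pos'],np.round(s['eef_rot'],3).tolist(),np.round(s['qpos'],2),s['opening'])
snap('scene','s2.png')"
```

```text
8.375 [0.42714691 0.31996736 0.06961926] [[-1.0, -0.002, 0.0], [-0.002, 1.0, -0.002], [-0.0, -0.002, -1.0]] [ 0.32  0.76 -1.37  1.83  0.79  1.25  0.28] 0.048109534039315095
```

View pics/s2.png

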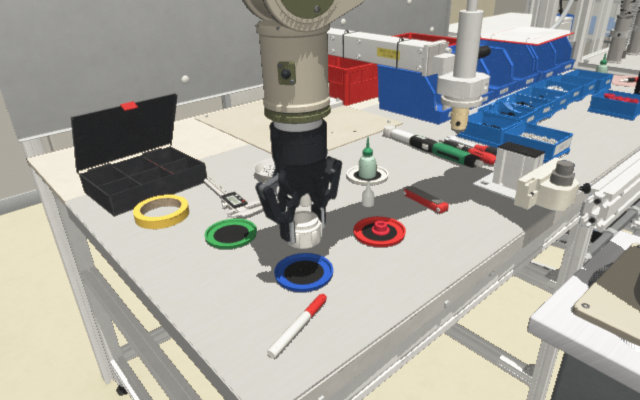

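The nut is held level above the blue dish, and the green dish is empty. I lower it and release.

Emit:
move_arm([
  {"tx": 0.1, "ty": 0.1, "tz": -2.5, "yaw": 0},
  {"tx": 0, "ty": 0, "tz": -2, "yaw": 0},
  {"tx": 0, "ty": 0, "tz": -0.8, "yaw": 0},
  {"tx": 0, "ty": 0, "tz": -0.4, "yaw": 0},
  {"tx": 0, "ty": 0, "tz": -0.2, "yaw": 0},
  {"tx": 0, "ty": 0, "tz": 0, "yaw": 0},
])

```text
t: 9.18
tool_pos: [0.4298, 0.3217, 0.0107]
eef_rot: [[-1.0, 0.0, 0.0], [0.0, 1.0, 0.0], [-0.0, 0.0, -1.0]]
force: [0.6, -0.6, 0.2]
opening: 0.0483
grip_force: 41.4
```

Emit:
move_arm([
  {"tx": 0, "ty": 0, "tz": 0, "yaw": 0},
  {"tx": 0, "ty": 0, "tz": 0, "yaw": 0},
  {"tx": 0, "ty": 0, "tz": 0, "yaw": 0},
  {"tx": 0, "ty": 0, "tz": 0, "yaw": 0},
  {"tx": 0, "ty": 0, "tz": 0, "yaw": 0},
  {"tx": 0, "ty": 0, "tz": 0, "yaw": 0},
], grip=1)

```text
t: 9.93
tool_pos: [0.4297, 0.3215, 0.0103]
eef_rot: [[-1.0, 0.0, -0.0], [0.0, 1.0, 0.0], [0.0, 0.0, -1.0]]
force: [-0.4, -0.3, 0.1]
opening: 0.0854
grip_force: 0.0
```

Emit:
move_arm([
  {"tx": 0, "ty": 0, "tz": 3, "yaw": 0},
  {"tx": 0, "ty": 0, "tz": 4, "yaw": 0},
  {"tx": 0, "ty": 0, "tz": 4.5, "yaw": 0},
  {"tx": 0.8, "ty": -1.5, "tz": 4.5, "yaw": 0},
  {"tx": 2.5, "ty": -5, "tz": 0, "yaw": 0},
  {"tx": 2.5, "ty": -5, "tz": 0, "yaw": 0},
  {"tx": 2.5, "ty": -5, "tz": 0, "yaw": 0},
  {"tx": 3, "ty": -5, "tz": 0, "yaw": 0},
  {"tx": 3, "ty": -5, "tz": 0, "yaw": 0},
  {"tx": 3, "ty": -5, "tz": 0, "yaw": 0},
])

```text
t: 11.18
tool_pos: [0.6034, 0.0046, 0.1704]
eef_rot: [[-1.0, 0.0, 0.0], [0.0, 1.0, -0.0], [-0.0, -0.0, -1.0]]
force: [0.8, 0.1, 0.8]
opening: 0.0852
grip_force: 0.0
```

Emit:
move_arm([
  {"tx": 0, "ty": -1, "tz": 0, "yaw": 0},
  {"tx": 0, "ty": 0, "tz": 0, "yaw": 0},
])

```text
t: 11.42
tool_pos: [0.6024, -0.0035, 0.1702]
eef_rot: [[-1.0, 0.001, -0.0], [0.001, 1.0, 0.001], [0.0, 0.001, -1.0]]
force: [0.6, 1.2, -0.1]
opening: 0.0853
grip_force: 0.0
```

```bash
python3 -c "
from h import *
s=arm.read_state();print(s['t'],s['tool_pos'],np.round(s['eef_rot'],3).tolist(),np.round(s['qpos'],2),s['opening'])
snap('scene','s3.png')"
```

```text
11.425 [ 0.60240692 -0.00350886  0.17015633] [[-1.0, 0.001, -0.0], [0.001, 1.0, 0.001], [0.0, 0.001, -1.0]] [ 0.85  0.71 -1.34  1.56  0.7   1.43  1.03] 0.0853453417618026
```

View pics/s3.png

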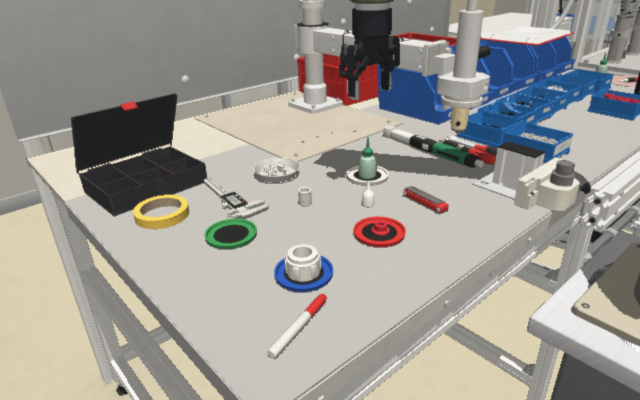

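The nut stands upright in the blue dish (303,262), and the open gripper hangs centred over the bottle (368,160). I descend.

Emit:
move_arm([
  {"tx": 0, "ty": 0, "tz": -3, "yaw": 0},
  {"tx": 0, "ty": 0, "tz": -3, "yaw": 0},
  {"tx": 0, "ty": 0, "tz": -3, "yaw": 0},
  {"tx": 0, "ty": 0, "tz": -2.5, "yaw": 0},
  {"tx": 0, "ty": 0, "tz": -1.5, "yaw": 0},
  {"tx": 0, "ty": 0, "tz": -0.8, "yaw": 0},
  {"tx": 0, "ty": 0, "tz": -0.5, "yaw": 0},
  {"tx": 0, "ty": 0, "tz": -0.3, "yaw": 0},
])

```text
t: 12.48
tool_pos: [0.603, -0.0034, 0.0247]
eef_rot: [[-1.0, 0.0, 0.001], [0.0, 1.0, 0.0], [-0.001, 0.0, -1.0]]
force: [1.6, -0.3, -1.0]
opening: 0.0852
grip_force: 0.0
```

Emit:
move_arm([
  {"tx": 0, "ty": 0, "tz": 0, "yaw": 0},
  {"tx": 0, "ty": 0, "tz": 0, "yaw": 0},
  {"tx": 0, "ty": 0, "tz": 0, "yaw": 0},
  {"tx": 0, "ty": 0, "tz": 0, "yaw": 0},
  {"tx": 0, "ty": 0, "tz": 0, "yaw": 0},
  {"tx": 0, "ty": 0, "tz": 0, "yaw": 0},
  {"tx": 0, "ty": 0, "tz": 0, "yaw": 0},
  {"tx": 0, "ty": 0, "tz": 0, "yaw": 0},
  {"tx": 0, "ty": 0, "tz": 0, "yaw": 0},
], grip=0.3, force=30)

```text
t: 13.6
tool_pos: [0.6029, -0.0033, 0.0249]
eef_rot: [[-1.0, -0.0, 0.0], [-0.0, 1.0, 0.0], [-0.0, 0.0, -1.0]]
force: [-0.9, 0.1, 6.2]
opening: 0.0349
grip_force: 30.1
```

Emit:
move_arm([
  {"tx": 0, "ty": 0, "tz": 1, "yaw": 0},
  {"tx": 0, "ty": 0, "tz": 2, "yaw": 0},
  {"tx": 0, "ty": 0, "tz": 2.5, "yaw": 0},
  {"tx": 0, "ty": 0, "tz": 2, "yaw": 0},
  {"tx": 0, "ty": 1, "tz": 0.5, "yaw": 0},
  {"tx": 0, "ty": 2, "tz": 0, "yaw": 0},
  {"tx": 0, "ty": 3, "tz": 0, "yaw": 0},
  {"tx": 0, "ty": 4, "tz": 0, "yaw": 0},
  {"tx": 0, "ty": 4, "tz": 0, "yaw": 0},
  {"tx": 0, "ty": 4, "tz": 0, "yaw": 0},
])

```text
t: 14.85
tool_pos: [0.6015, 0.1794, 0.1034]
eef_rot: [[-1.0, -0.002, -0.001], [-0.002, 1.0, 0.0], [0.001, 0.0, -1.0]]
force: [0.0, 0.7, -2.3]
opening: 0.0352
grip_force: 30.3
```

Emit:
move_arm([
  {"tx": 0, "ty": 4, "tz": 0, "yaw": 0},
  {"tx": 0, "ty": 4, "tz": 0, "yaw": 0},
  {"tx": 0, "ty": 4, "tz": 0, "yaw": 0},
  {"tx": 0.1, "ty": 3, "tz": 0, "yaw": 0},
  {"tx": 0, "ty": 1.5, "tz": 0, "yaw": 0},
  {"tx": 0, "ty": 0, "tz": 0, "yaw": 0},
  {"tx": 0, "ty": 0, "tz": 0, "yaw": 0},
])

```text
t: 15.72
tool_pos: [0.6041, 0.3402, 0.104]
eef_rot: [[-1.0, 0.001, -0.0], [0.001, 1.0, -0.001], [0.0, -0.001, -1.0]]
force: [0.9, -0.3, -1.7]
opening: 0.0347
grip_force: 30.3
```

```bash
python3 -c "
from h import *
s=arm.read_state();print(s['t'],s['tool_pos'],np.round(s['eef_rot'],3).tolist(),np.round(s['qpos'],2),s['opening'])
d=snap('scene','s4.png'); print(w2px(d,[.6037,.3423,.004]),w2px(d,[.6037,.3423,.084]))"
```

```text
15.725 [0.60410925 0.34023409 0.10396552] [[-1.0, 0.001, -0.0], [0.001, 1.0, -0.001], [0.0, -0.001, -1.0]] [ 0.12  0.88 -1.17  1.36  0.8   1.41  0.54] 0.03474744057488969
[230.6926488  233.77073603] [225.20509003 193.35720154]
```

View pics/s4.png

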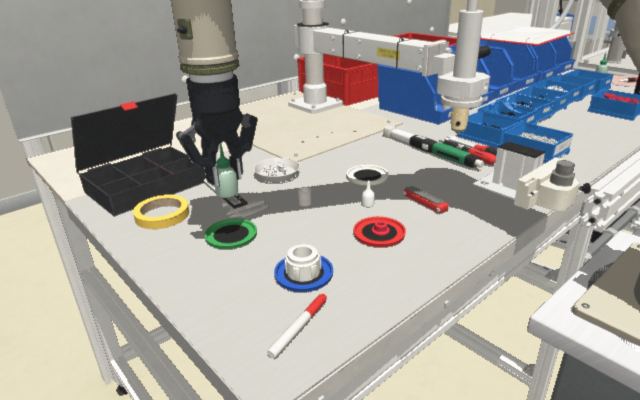

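The bottle is upright above the green dish, its bottom at about (226,196) against an expected (225,193). I lower it and release.

Emit:
move_arm([
  {"tx": 0, "ty": 0.2, "tz": -2, "yaw": 0},
  {"tx": 0, "ty": 0, "tz": -2, "yaw": 0},
  {"tx": 0, "ty": 0, "tz": -2, "yaw": 0},
  {"tx": 0, "ty": 0, "tz": -1, "yaw": 0},
  {"tx": 0, "ty": 0, "tz": -0.5, "yaw": 0},
  {"tx": 0, "ty": 0, "tz": -0.3, "yaw": 0},
  {"tx": 0, "ty": 0, "tz": -0.1, "yaw": 0},
  {"tx": 0, "ty": 0, "tz": 0, "yaw": 0},
])

```text
t: 16.77
tool_pos: [0.6038, 0.3437, 0.0258]
eef_rot: [[-1.0, 0.0, 0.0], [0.0, 1.0, 0.0], [-0.0, 0.0, -1.0]]
force: [0.7, -0.4, -1.1]
opening: 0.0348
grip_force: 30.3
```

```bash
python3 -c "
from h import *
s=arm.read_state();print(s['t'],s['tool_pos'],s['force'],s['opening'],s['grip_force'])"
```

```text
16.775 [0.60384288 0.34371391 0.0257503 ] [ 0.74441914 -0.35283836 -1.11785701] 0.03482898309919452 30.287614474073052
```

Emit:
move_arm([
  {"tx": 0, "ty": 0, "tz": -0.1, "yaw": 0},
  {"tx": 0, "ty": 0, "tz": 0, "yaw": 0},
  {"tx": 0, "ty": 0, "tz": 0, "yaw": 0},
])

```text
t: 17.15
tool_pos: [0.6039, 0.3437, 0.0249]
eef_rot: [[-1.0, 0.0, 0.001], [0.0, 1.0, 0.0], [-0.001, 0.0, -1.0]]
force: [-1.1, -0.9, 4.8]
opening: 0.0352
grip_force: 30.8
```

Emit:
move_arm([
  {"tx": 0, "ty": 0, "tz": 0, "yaw": 0},
  {"tx": 0, "ty": 0, "tz": 0, "yaw": 0},
  {"tx": 0, "ty": 0, "tz": 0, "yaw": 0},
  {"tx": 0, "ty": 0, "tz": 0, "yaw": 0},
  {"tx": 0, "ty": 0, "tz": 0, "yaw": 0},
  {"tx": 0, "ty": 0, "tz": 0, "yaw": 0},
  {"tx": 0, "ty": 0, "tz": 0, "yaw": 0},
  {"tx": 0, "ty": 0, "tz": 0, "yaw": 0},
], grip=1)

```text
t: 18.15
tool_pos: [0.6037, 0.3436, 0.0243]
eef_rot: [[-1.0, -0.0, -0.0], [-0.0, 1.0, 0.0], [0.0, 0.0, -1.0]]
force: [0.2, -0.8, 0.0]
opening: 0.0853
grip_force: 0.0
```

Emit:
move_arm([
  {"tx": 0, "ty": 0, "tz": 2, "yaw": 0},
  {"tx": 0, "ty": 0, "tz": 3, "yaw": 0},
  {"tx": 0, "ty": 0, "tz": 4, "yaw": 0},
  {"tx": 0, "ty": 0, "tz": 4, "yaw": 0},
  {"tx": -1, "ty": 0, "tz": 0, "yaw": 0},
  {"tx": -4, "ty": -0.5, "tz": 0, "yaw": 0},
  {"tx": -4, "ty": -0.5, "tz": 0, "yaw": 0},
  {"tx": -4, "ty": -0.5, "tz": 0, "yaw": 0},
  {"tx": -4, "ty": -0.7, "tz": 0, "yaw": 0},
  {"tx": -0.4, "ty": 0, "tz": 0, "yaw": 0},
])

```text
t: 19.4
tool_pos: [0.427, 0.3212, 0.1545]
eef_rot: [[-1.0, -0.003, 0.001], [-0.003, 1.0, -0.002], [-0.001, -0.002, -1.0]]
force: [0.3, 0.3, 0.7]
opening: 0.0858
grip_force: 0.0
```

```bash
python3 -c "
from h import *
s=arm.read_state();print(s['t'],s['tool_pos'],np.round(s['eef_rot'],3).tolist(),np.round(s['qpos'],2),s['opening'])
d=snap('scene','s5.png');e=snap('top')
a=cv2.resize(d['color'][190:300,190:350,::-1],(640,440),interpolation=cv2.INTER_CUBIC);cv2.imwrite('pics/s5c.png',a);print(w2px(d,[.4288,.3213,.04]),w2px(d,[.6037,.3423,.004]),w2px(d,[.6037,.3423,.093]))"
```

```text
19.4 [0.42698842 0.32124658 0.1544908 ] [[-1.0, -0.003, 0.001], [-0.003, 1.0, -0.002], [-0.001, -0.002, -1.0]] [ 0.35  0.6  -1.4   1.75  0.61  1.33  0.39] 0.08575513985119196
[302.22574342 252.85501368] [230.6926488  233.77073603] [224.55524436 188.57136477]
```

View pics/s5c.png

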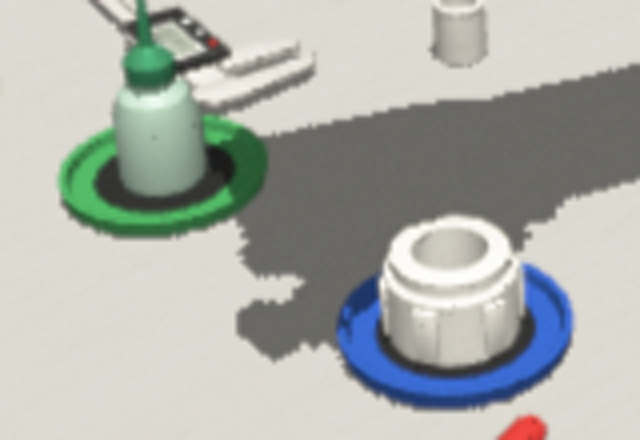

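The bottle is upright and centred in the green dish, and the nut centred in the blue dish (302.7,251.7 vs 302.2,252.9). I regrasp the nut.

Emit:
move_arm([
  {"tx": 0.2, "ty": 0, "tz": -3, "yaw": 0},
  {"tx": 0, "ty": 0, "tz": -3, "yaw": 0},
  {"tx": 0, "ty": 0, "tz": -3, "yaw": 0},
  {"tx": 0, "ty": 0, "tz": -2.5, "yaw": 0},
  {"tx": 0, "ty": 0, "tz": -1.5, "yaw": 0},
  {"tx": 0, "ty": 0, "tz": -0.8, "yaw": 0},
  {"tx": 0, "ty": 0, "tz": -0.6, "yaw": 0},
  {"tx": 0, "ty": 0, "tz": 0, "yaw": 0},
])

```text
t: 20.5
tool_pos: [0.4318, 0.3216, 0.0105]
eef_rot: [[-1.0, 0.0, 0.0], [0.0, 1.0, 0.0], [-0.0, 0.0, -1.0]]
force: [0.4, -0.7, 0.3]
opening: 0.0854
grip_force: 0.0
```

Emit:
move_arm([
  {"tx": 0, "ty": 0, "tz": 0, "yaw": 0},
  {"tx": 0, "ty": 0, "tz": 0, "yaw": 0},
  {"tx": 0, "ty": 0, "tz": 0, "yaw": 0},
  {"tx": 0, "ty": 0, "tz": 0, "yaw": 0},
  {"tx": 0, "ty": 0, "tz": 0, "yaw": 0},
  {"tx": 0, "ty": 0, "tz": 0, "yaw": 0},
  {"tx": 0, "ty": 0, "tz": 0, "yaw": 0},
  {"tx": 0, "ty": 0, "tz": 0, "yaw": 0},
], grip=0.4, force=40)

```text
t: 21.5
tool_pos: [0.432, 0.3219, 0.0111]
eef_rot: [[-1.0, -0.0, 0.001], [-0.0, 1.0, 0.001], [-0.001, 0.001, -1.0]]
force: [-1.2, -0.6, 5.6]
opening: 0.0481
grip_force: 40.9
```

Emit:
move_arm([
  {"tx": 0, "ty": 0, "tz": 2, "yaw": 0},
  {"tx": 0, "ty": 0, "tz": 4, "yaw": 0},
  {"tx": 0, "ty": 0, "tz": 4, "yaw": 0},
  {"tx": 1, "ty": -1.7, "tz": 2, "yaw": 0},
  {"tx": 2, "ty": -4, "tz": 0, "yaw": 0},
  {"tx": 2, "ty": -4, "tz": 0, "yaw": 0},
  {"tx": 2, "ty": -4, "tz": 0, "yaw": 0},
  {"tx": 2, "ty": -4, "tz": 0, "yaw": 0},
  {"tx": 2, "ty": -4, "tz": 0, "yaw": 0},
  {"tx": 2, "ty": -4, "tz": 0, "yaw": 0},
])

```text
t: 22.75
tool_pos: [0.5623, 0.0632, 0.1317]
eef_rot: [[-1.0, -0.0, 0.001], [-0.0, 1.0, 0.0], [-0.001, 0.0, -1.0]]
force: [0.7, -0.1, -0.8]
opening: 0.0479
grip_force: 41.8
```

Emit:
move_arm([
  {"tx": 2, "ty": -4, "tz": 0, "yaw": 0},
  {"tx": 2, "ty": -3, "tz": 0, "yaw": 0},
  {"tx": 0.3, "ty": 0, "tz": 0, "yaw": 0},
  {"tx": 0, "ty": 0, "tz": -3, "yaw": 0},
  {"tx": 0, "ty": 0, "tz": -3, "yaw": 0},
  {"tx": 0, "ty": 0, "tz": -2, "yaw": 0},
  {"tx": 0, "ty": 0, "tz": 0, "yaw": 0},
])

```text
t: 23.62
tool_pos: [0.604, -0.005, 0.0498]
eef_rot: [[-1.0, -0.001, -0.002], [-0.001, 1.0, 0.0], [0.002, 0.0, -1.0]]
force: [0.2, 0.0, -1.0]
opening: 0.0478
grip_force: 41.8
```

Emit:
move_arm([
  {"tx": 0, "ty": 0, "tz": -2, "yaw": 0},
  {"tx": 0, "ty": 0, "tz": -1, "yaw": 0},
  {"tx": 0, "ty": 0, "tz": -0.5, "yaw": 0},
  {"tx": 0, "ty": 0, "tz": -0.3, "yaw": 0},
  {"tx": 0, "ty": 0, "tz": 0, "yaw": 0},
  {"tx": 0, "ty": 0, "tz": 0, "yaw": 0},
])

```text
t: 24.38
tool_pos: [0.6049, -0.0054, 0.0127]
eef_rot: [[-1.0, 0.0, 0.0], [0.0, 1.0, 0.0], [-0.0, 0.0, -1.0]]
force: [-0.6, 0.5, -0.4]
opening: 0.0476
grip_force: 41.8
```

Emit:
move_arm([
  {"tx": 0, "ty": 0, "tz": 0, "yaw": 0},
  {"tx": 0, "ty": 0, "tz": 0, "yaw": 0},
  {"tx": 0, "ty": 0, "tz": 0, "yaw": 0},
  {"tx": 0, "ty": 0, "tz": 0, "yaw": 0},
  {"tx": 0, "ty": 0, "tz": 0, "yaw": 0},
  {"tx": 0, "ty": 0, "tz": 0, "yaw": 0},
], grip=1)

```text
t: 25.12
tool_pos: [0.6047, -0.0054, 0.0123]
eef_rot: [[-1.0, 0.0, -0.0], [0.0, 1.0, 0.0], [0.0, 0.0, -1.0]]
force: [-0.0, -0.7, 0.7]
opening: 0.0854
grip_force: 0.0
```

Emit:
move_arm([
  {"tx": 0, "ty": 0, "tz": 2, "yaw": 0},
  {"tx": 0, "ty": 0, "tz": 4, "yaw": 0},
  {"tx": 0, "ty": 0, "tz": 4, "yaw": 0},
  {"tx": 0, "ty": 3, "tz": 0, "yaw": 0},
  {"tx": 0, "ty": 4.5, "tz": 0, "yaw": 0},
  {"tx": 0, "ty": 5, "tz": 0, "yaw": 0},
  {"tx": 0, "ty": 5, "tz": 0, "yaw": 0},
  {"tx": 0, "ty": 0, "tz": 0, "yaw": 0},
])

```text
t: 26.12
tool_pos: [0.6032, 0.1754, 0.1144]
eef_rot: [[-1.0, -0.008, 0.001], [-0.008, 1.0, 0.003], [-0.001, 0.003, -1.0]]
force: [-0.2, -0.3, 0.0]
opening: 0.0857
grip_force: 0.0
```

```bash
python3 -c "
from h import *
s=arm.read_state();print(s['t'],s['tool_pos'],np.round(s['qpos'],2),s['opening'])
d=snap('scene','s6.png')
a=cv2.resize(d['color'][130:250,280:420,::-1],(700,600),interpolation=cv2.INTER_CUBIC);cv2.imwrite('pics/s6c.png',a);print((w2px(d,[.603,-.0054,.04])-[280,130])*5,(w2px(d,[.604,.171,.03])-[280,130])*5)"
```

```text
26.125 [0.60317444 0.17540704 0.1144409 ] [ 0.48  0.78 -1.24  1.55  0.75  1.36  0.74] 0.0857465219012256
[438.96828885 149.48133025] [123.51041648 298.98848402]
```

View pics/s6c.png

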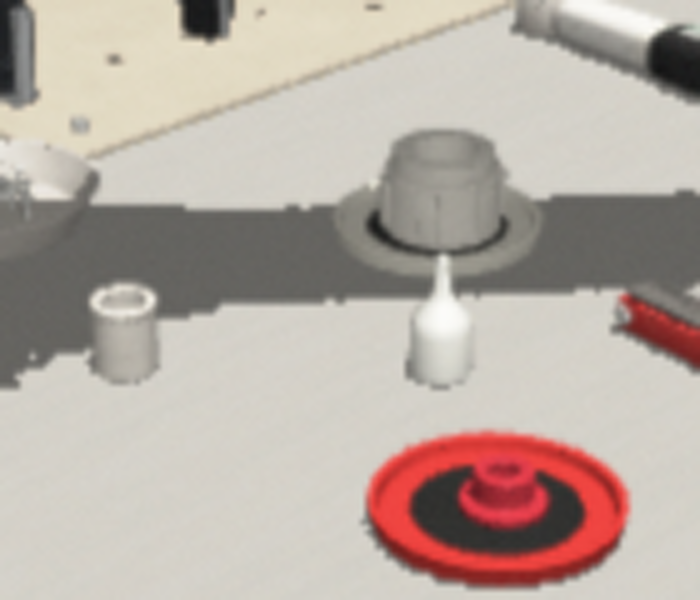

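The nut sits upright in the middle of the white dish (hole at (440,148) vs expected (439,149)). The sleeve is at (124,299), as predicted. I go down on it with the fingers half open, clear of the calipers.

Emit:
move_arm([
  {"tx": 0.1, "ty": -0.4, "tz": 0, "yaw": 0},
  {"tx": 0, "ty": 0, "tz": -2, "yaw": 0},
  {"tx": 0, "ty": 0, "tz": -2, "yaw": 0},
  {"tx": 0, "ty": 0, "tz": -2, "yaw": 0},
  {"tx": 0, "ty": 0, "tz": -2, "yaw": 0},
  {"tx": 0, "ty": 0, "tz": -1.5, "yaw": 0},
  {"tx": 0, "ty": 0, "tz": -0.8, "yaw": 0},
  {"tx": 0, "ty": 0, "tz": -0.5, "yaw": 0},
  {"tx": 0, "ty": 0, "tz": 0, "yaw": 0},
], grip=0.65)

```text
t: 27.3
tool_pos: [0.6058, 0.1656, 0.0044]
eef_rot: [[-1.0, -0.0, 0.0], [-0.0, 1.0, 0.0], [-0.0, 0.0, -1.0]]
force: [-0.5, 1.2, 0.1]
opening: 0.0552
grip_force: 0.0
```

Emit:
move_arm([
  {"tx": 0, "ty": 0, "tz": 0, "yaw": 0},
  {"tx": 0, "ty": 0, "tz": 0, "yaw": 0},
  {"tx": 0, "ty": 0, "tz": 0, "yaw": 0},
  {"tx": 0, "ty": 0, "tz": 0, "yaw": 0},
  {"tx": 0, "ty": 0, "tz": 0, "yaw": 0},
  {"tx": 0, "ty": 0, "tz": 0, "yaw": 0},
  {"tx": 0, "ty": 0, "tz": 0, "yaw": 0},
  {"tx": 0, "ty": 0, "tz": 0, "yaw": 0},
], grip=0.15, force=40)

```text
t: 28.3
tool_pos: [0.606, 0.1658, 0.005]
eef_rot: [[-1.0, 0.0, 0.001], [0.0, 1.0, 0.0], [-0.001, 0.0, -1.0]]
force: [-0.8, -1.0, 6.2]
opening: 0.0239
grip_force: 39.5
```

Emit:
move_arm([
  {"tx": 0, "ty": 0, "tz": 2, "yaw": 0},
  {"tx": 0, "ty": 0, "tz": 3, "yaw": 0},
  {"tx": 0, "ty": 0, "tz": 2, "yaw": 0},
  {"tx": -2, "ty": 1.8, "tz": 0, "yaw": 0},
  {"tx": -4, "ty": 3.5, "tz": 0, "yaw": 0},
  {"tx": -4, "ty": 3.5, "tz": 0, "yaw": 0},
  {"tx": -4, "ty": 3.5, "tz": 0, "yaw": 0},
  {"tx": -3.5, "ty": 3.2, "tz": 0, "yaw": 0},
  {"tx": 0, "ty": 0, "tz": 0, "yaw": 0},
  {"tx": 0, "ty": 0, "tz": 0, "yaw": 0},
])

```text
t: 29.55
tool_pos: [0.4312, 0.3202, 0.0747]
eef_rot: [[-1.0, 0.0, 0.001], [0.0, 1.0, -0.0], [-0.001, -0.0, -1.0]]
force: [1.1, -1.2, -0.1]
opening: 0.0239
grip_force: 39.3
```

```bash
python3 -c "
from h import *
s=arm.read_state();print(s['t'],s['tool_pos'],np.round(s['qpos'],2),s['opening'],s['force'])
d=snap('scene','s7.png');p=s['tool_pos'];a=cv2.resize(d['color'][190:300,230:370,::-1],(700,550),interpolation=cv2.INTER_CUBIC);cv2.imwrite('pics/s7c.png',a)
print((w2px(d,[p[0]-.002,p[1],p[2]-.005])-[230,190])*5)"
```

```text
29.55 [0.43123836 0.32022606 0.07467408] [ 0.29  0.69 -1.3   1.82  0.71  1.21  0.33] 0.02392062626371034 [ 1.11148136 -1.23411123 -0.06260165]
[358.50993354 228.81465009]
```

View pics/s7c.png

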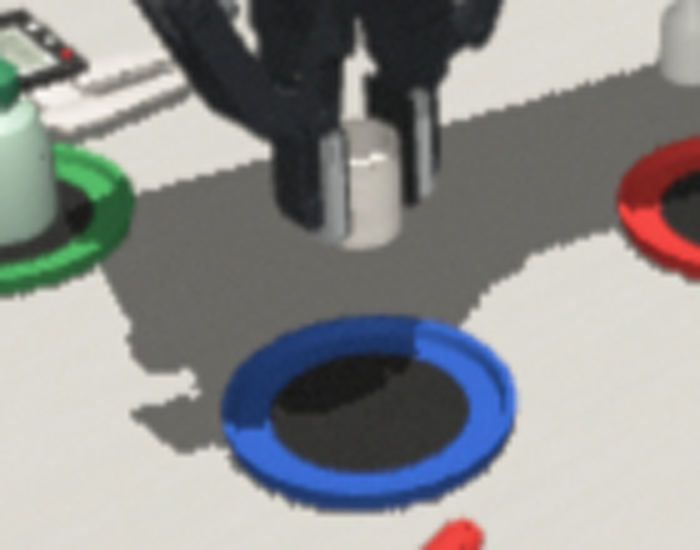

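The sleeve is held upright above the blue dish, bottom at about (366,236) in the crop, 2–3 mm towards −x. I correct for that, lower it and release.

Emit:
move_arm([
  {"tx": 0.2, "ty": 0.1, "tz": -2, "yaw": 0},
  {"tx": 0, "ty": 0, "tz": -2, "yaw": 0},
  {"tx": 0, "ty": 0, "tz": -1.5, "yaw": 0},
  {"tx": 0, "ty": 0, "tz": -0.6, "yaw": 0},
  {"tx": 0, "ty": 0, "tz": -0.3, "yaw": 0},
  {"tx": 0, "ty": 0, "tz": -0.1, "yaw": 0},
  {"tx": 0, "ty": 0, "tz": 0, "yaw": 0},
  {"tx": 0, "ty": 0, "tz": 0, "yaw": 0},
])

```text
t: 30.6
tool_pos: [0.4329, 0.3217, 0.0097]
eef_rot: [[-1.0, 0.0, 0.0], [0.0, 1.0, 0.0], [-0.0, 0.0, -1.0]]
force: [1.0, -0.2, -0.6]
opening: 0.0238
grip_force: 39.3
```

Emit:
move_arm([
  {"tx": 0, "ty": 0, "tz": 0, "yaw": 0},
  {"tx": 0, "ty": 0, "tz": 0, "yaw": 0},
  {"tx": 0, "ty": 0, "tz": 0, "yaw": 0},
  {"tx": 0, "ty": 0, "tz": 0, "yaw": 0},
  {"tx": 0, "ty": 0, "tz": 0, "yaw": 0},
  {"tx": 0, "ty": 0, "tz": 0, "yaw": 0},
  {"tx": 0, "ty": 0, "tz": 0, "yaw": 0},
], grip=0.8)

```text
t: 31.48
tool_pos: [0.4327, 0.3216, 0.0093]
eef_rot: [[-1.0, 0.0, -0.0], [0.0, 1.0, 0.0], [0.0, 0.0, -1.0]]
force: [-0.1, -0.6, 0.5]
opening: 0.0683
grip_force: 0.0
```

Emit:
move_arm([
  {"tx": 0, "ty": 0, "tz": 2, "yaw": 0},
  {"tx": 0, "ty": 0, "tz": 4, "yaw": 0},
  {"tx": 0, "ty": 0, "tz": 4, "yaw": 0},
  {"tx": 0, "ty": 0, "tz": 4, "yaw": 0},
  {"tx": 0.5, "ty": -3, "tz": 2, "yaw": 0},
  {"tx": 0.5, "ty": -4, "tz": 0, "yaw": 0},
  {"tx": 0.5, "ty": -4, "tz": 0, "yaw": 0},
  {"tx": 0.5, "ty": -4, "tz": 0, "yaw": 0},
  {"tx": 0, "ty": 0, "tz": 0, "yaw": 0},
])

```text
t: 32.6
tool_pos: [0.4536, 0.1685, 0.1701]
eef_rot: [[-1.0, 0.005, 0.001], [0.005, 1.0, -0.002], [-0.001, -0.002, -1.0]]
force: [-0.0, 1.4, 0.2]
opening: 0.0685
grip_force: 0.0
```

```bash
python3 -c "
from h import *
s=arm.read_state();print(s['t'],s['tool_pos'],np.round(s['qpos'],2),s['opening'],s['force'])
d=snap('scene','s8.png');a=cv2.resize(d['color'][100:300,180:460,::-1],(784,560),interpolation=cv2.INTER_CUBIC);cv2.imwrite('pics/s8c.png',a)
for P in ([.4288,.3213,.034],[.6037,.3423,.093],[.603,-.0054,.04],[.4278,.151,.019]): print(((w2px(d,P)-[180,100])*2.8).round())"
```

```text
32.6 [0.45359043 0.16846685 0.17008898] [ 0.79  0.4  -1.45  1.85  0.42  1.26  0.79] 0.06846349349374038 [-0.00372411  1.40126553  0.21665172]
[343. 437.]
[125. 248.]
[526. 168.]
[557. 349.]
```

View pics/s8c.png

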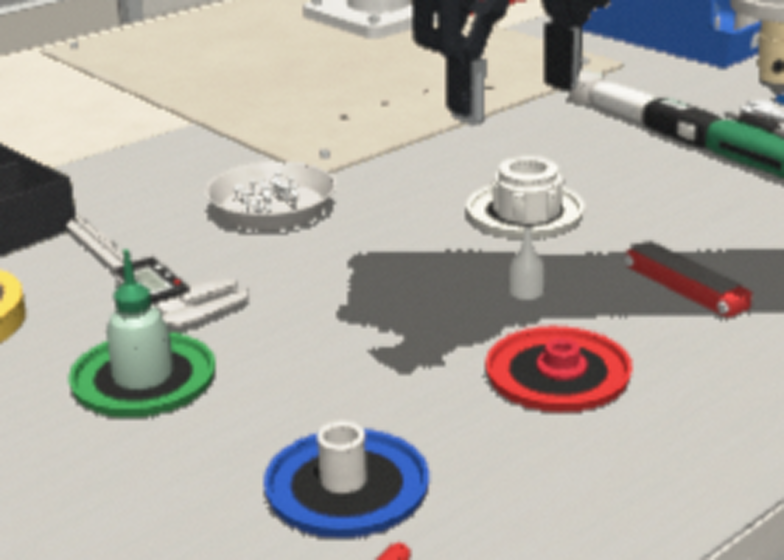

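Everything stands upright in its own dish: the sleeve's top centre is at (343,437) against an expected (343,437), and the others match within about 3 mm. The bystanders are unmoved and the gripper is clear, so I hand in.

```bash
python3 -c "
from cell import arm
print(arm.job_done())"
```

```text
the job is handed in; nothing more can be done
None
```

The job is handed in at about 33 s. The bottle, nut and sleeve now stand upright in the middle of their own dishes; the red cap was already in its own dish, about 3 mm off centre, so I left it, and the hex-key holder and dropper bottle were not touched.

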